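# Feel along the spring pressure comb

### The arm

A 7-joint arm with a two-finger parallel gripper is mounted at the origin on the work surface; the furniture and walls round the work are solid. World frame = base frame: x ahead of the robot, y to its left, z up, the work surface at z = 0. Lengths are in m, angles in rad, forces in N, time in s.
With the tool pointing down it reaches from about 0.4 to 0.85 m from the base axis. Payload 4.4 kg.
Tool frame: the origin (TCP) lies on the mounting face of the last link; the fingertips stand 199 mm ahead of it and the grasp point (between the pads) lies 180 mm ahead of it; z points along the fingers, y is the line along which they close (so a half turn about z gives the same grasp; the last joint's range is limited). The gripper opens to 94 mm and grips with 3 to 60 N. Pads are 16 mm wide; open, the fingers measure 119 mm over their backs; the gripper's body (75 mm by 177 mm) begins 78 mm behind the grasp point.
Start: joints at [-1.388, 0.628, 0.038, 1.517, -0.027, 0.996, -0.02], TCP at [0.16, 0.63, 0.405] pointing down, gripper open.
Joint ranges: [-3.06, 3.06], [-0.37, 2.12], [-1.25, 1.32], [0.18, 2.47], [-1.1, 4.24], [0.23, 1.98], [-2.94, 2.94]. Speed limits (rad/s): [2.57, 2.57, 3.14, 3.14, 3.14, 3.14, 3.14].

### API

Orientations are given as a unit quaternion [x, y, z, w].
In Python, from station import status, snapshot, ticket gives the robot as it stands.
- The arm moves only by the tool move_arm, never from a script. Its argument "rows" is a list that holds one entry, the list of rows, each a list of 4 numbers: the shift along the tool's x, y, z in mm, then the turn about the tool's z in degrees. A call has 1 to 20 rows; each row is the pose to reach, as a shift and turn from the pose commanded when the call began, along the tool's axes at that moment; what a row does not reach only later rows make up. A row lasts 1/12 s, in which the tool goes at most 41.7 mm and 7.16 degrees, less where a joint would pass 70% of its speed; a pose out of reach is approached as far as the arm can. A call with a gripper value outside its range is refused whole. "hand" is the opening, from -1 (shut) to 1 (fully open), set as the call begins (left out, the last holds). The fingers move at their own pace and stop on an object; "squeeze" is the grip in N (left out, the last holds). Time passes only in rows, so rows that repeat a pose let the fingers close. It gives the time, the measured TCP pose, the force, the opening and the grip force at its end, in the units of the state.
- status.observe(): the state, without advancing time (a new reading comes with each control period).
- snapshot(name): name is "scene" or "side" or "wrist"; returns a dict with "color" (384x512x3 uint8, blue, green, red), "fx", "fy", "cx", "cy" (pixels), "position" and "attitude" of the camera in the world. Camera axes: x right, y down, z forward; pixel columns grow to the right and rows downward; lengths in m; the calibration is good to about 2 mm. A picture is of the moment at which its call begins. There is no depth.
- ticket.job_done(): hands the job in; it is judged then, once.
The state is a dict: "t": time; "joints": joint angles; "joint_velocities": joint speeds; "tau": joint torques, N m; "eef_pos": TCP position; "orientation": TCP orientation; "force": force on the tool from outside, world axes, zero at the start; "wrist_torque": the same for the moment, N m; "grip_width": finger opening in m; "gripper_force": force on a finger pad.
Only numpy, scipy, OpenCV 4.12 (cv2) and the standard library are available. Lean on these libraries where they do the work, as an engineer would, in place of code of your own. Each camera call takes 0.05 s, during which the arm holds its last target. There are 200 camera calls.

### The job

Check the springs of the green pressure comb: with closed fingers, run the fingertips along the tops of its row of seven sprung rollers, from the red roller to the last at the other end, in one unbroken light stroke straight along the row, so that each roller gives a few millimetres in turn and springs back. Do not press any roller down to its stop, do not shift or pick up the comb, and leave the other things on the bench alone; then take the hand away.

Things in the scene. Friction and masses are not known exactly. Their poses are not given: they have to be found in the camera images.
- comb: green cast pressure comb (holds timber down), loose on the worktop, about 3 kg; foot 176 x 84 x 14 mm, body 150 x 58 mm, 70 mm high, on top seven sprung rollers in a straight row, 20 mm apart, tops 102 mm high. Origin at the centre of its underside, z up; x runs along the row from the red roller (x = -60 mm) to the last (x = +60 mm); it may be turned any way
- roller1_top (a point): middle of the top of the red first roller; it moves with the roller, 102 mm above the worktop at rest. The roller is 19 mm in diameter, 50 mm long across the row, turns freely on its axle and sinks straight down on springs
- roller2_top (a point): middle of the top of roller 2 counted from the red one, white; it moves with the roller, 102 mm above the worktop at rest. The roller is 19 mm in diameter, 50 mm long across the row, turns freely on its axle and sinks straight down on springs
- roller3_top (a point): middle of the top of roller 3 counted from the red one, white; it moves with the roller, 102 mm above the worktop at rest. The roller is 19 mm in diameter, 50 mm long across the row, turns freely on its axle and sinks straight down on springs
- roller4_top (a point): middle of the top of roller 4 counted from the red one, white; it moves with the roller, 102 mm above the worktop at rest. The roller is 19 mm in diameter, 50 mm long across the row, turns freely on its axle and sinks straight down on springs
- roller5_top (a point): middle of the top of roller 5 counted from the red one, white; it moves with the roller, 102 mm above the worktop at rest. The roller is 19 mm in diameter, 50 mm long across the row, turns freely on its axle and sinks straight down on springs
- roller6_top (a point): middle of the top of roller 6 counted from the red one, white; it moves with the roller, 102 mm above the worktop at rest. The roller is 19 mm in diameter, 50 mm long across the row, turns freely on its axle and sinks straight down on springs
- roller7_top (a point): middle of the top of roller 7 counted from the red one, white (the last); it moves with the roller, 102 mm above the worktop at rest. The roller is 19 mm in diameter, 50 mm long across the row, turns freely on its axle and sinks straight down on springs
- roller1 (a joint): how far roller 1 is pressed down, m: 0 at rest, 0.012 bottomed; spring: about 1.5 N to start, then 0.8 N per mm, comes back by itself
- roller2 (a joint): how far roller 2 is pressed down, m: 0 at rest, 0.012 bottomed; spring: about 1.5 N to start, then 0.8 N per mm, comes back by itself
- roller3 (a joint): how far roller 3 is pressed down, m: 0 at rest, 0.012 bottomed; spring: about 1.5 N to start, then 0.8 N per mm, comes back by itself
- roller4 (a joint): how far roller 4 is pressed down, m: 0 at rest, 0.012 bottomed; spring: about 1.5 N to start, then 0.8 N per mm, comes back by itself
- roller5 (a joint): how far roller 5 is pressed down, m: 0 at rest, 0.012 bottomed; spring: about 1.5 N to start, then 0.8 N per mm, comes back by itself
- roller6 (a joint): how far roller 6 is pressed down, m: 0 at rest, 0.012 bottomed; spring: about 1.5 N to start, then 0.8 N per mm, comes back by itself
- roller7 (a joint): how far roller 7 is pressed down, m: 0 at rest, 0.012 bottomed; spring: about 1.5 N to start, then 0.8 N per mm, comes back by itself
- bearing: steel ball bearing, 52 mm across, 15 mm high, loose bystander; origin at the centre of its underside
- collar_30: grey steel spacer ring, 49 mm across, 30 mm high, loose bystander; origin at the centre of its underside
- wax_tin: tin with yellow lid, 68 mm across, 32 mm high, loose bystander; origin at the centre of its underside
- tape_measure: yellow pocket tape measure standing up, 39 x 68 x 62 mm, loose bystander; origin at the centre of its underside
- block_2: small timber block, 50 x 70 x 18 mm, loose bystander; origin at the centre of its underside
- collar_12: brown spacer ring, 49 mm across, 12 mm high, loose bystander; origin at the centre of its underside

How it is judged:
On the way, in this order (a step that is already met when the one before it is completed fails the run):
1. the red roller is pressed down by more than 1 mm while rollers 4 to 7 are up (value of joint roller1 above 0.001 m and value of joint each of roller4, roller5, roller6, roller7 below 0.0007 m), for 0.02 s.
2. the stroke passes on: roller 1 and those before it have sprung back up while roller 2 is down by more than 1 mm (value of joint roller1 below 0.0007 m and value of joint roller2 above 0.001 m), for 0.02 s.
3. the stroke passes on: roller 2 and those before it have sprung back up while roller 3 is down by more than 1 mm (value of joint each of roller1, roller2 below 0.0007 m and value of joint roller3 above 0.001 m), for 0.02 s.
4. the stroke passes on: roller 3 and those before it have sprung back up while roller 4 is down by more than 1 mm (value of joint each of roller1, roller2, roller3 below 0.0007 m and value of joint roller4 above 0.001 m), for 0.02 s.
5. the stroke passes on: roller 4 and those before it have sprung back up while roller 5 is down by more than 1 mm (value of joint each of roller1, roller2, roller3, roller4 below 0.0007 m and value of joint roller5 above 0.001 m), for 0.02 s.
6. the last roller is down by more than 1 mm and rollers 1 to 5 have sprung back up (value of joint each of roller1, roller2, roller3, roller4, roller5 below 0.0007 m and value of joint roller7 above 0.001 m), for 0.02 s.
At the end, for the whole second after the job is handed in: All seven rollers have sprung back up (less than 0.7 mm down), the comb is at rest within 10 mm of where it stood, and the bystanders are within 20 mm of where they stood (value of joint each of roller1, roller2, roller3, roller4, roller5, roller6, roller7 below 0.0007 m and distance of comb from where it was at the start of the episode below 0.01 m and linear speed of comb below 0.01 m/s and distance of each of bearing, collar_30, wax_tin, tape_measure, block_2, collar_12 from where it was at the start of the episode below 0.02 m); the robot touches nothing.
It fails at once if a roller is pressed right down to its stop (more than 11 mm) (value of joint any of roller1, roller2, roller3, roller4, roller5, roller6, roller7 above 0.011 m).
It fails at once if the comb is shifted more than 10 mm, lifted more than 8 mm or tipped (distance of comb from where it was at the start of the episode above 0.01 m or height (world z) of comb above 0.008 m or angle between comb's own z axis and vertical above 0.1 rad).
It fails at once if the fingertips are off the rollers while low over the middle of the row (rollers 2 to 6): the stroke is broken (value of joint each of roller1, roller2, roller3, roller4, roller5, roller6, roller7 below 0.0003 m and x of the grasp point in the frame of comb between -0.04 and 0.045 m and y of the grasp point in the frame of comb between -0.03 and 0.03 m and z of the grasp point in the frame of comb between 0.11 and 0.135 m).
It fails at once if a bystander is moved more than 20 mm (distance of any of bearing, collar_30, wax_tin, tape_measure, block_2, collar_12 from where it was at the start of the episode above 0.02 m).
It also fails if it takes over 38 s, if anything falls off the work surface, if the arm or the gripper's body presses on something with over 40 N, if the wrist force passes 120 N, or if a joint passes its speed limit or range.

## Working session

There is one attempt and no reset: what is moved stays moved. The work goes in short steps, Python scripts to look and compute and a tool call to move; the robot and the scene stay as the last step left them, time stands still between calls to the robot, and variables do not carry over. Pictures are saved under pics/ and viewed, at most 10 in all, crops included, and the job is handed in when it is done.

Besides the shell and the picture viewer there is one more tool, called after "Emit:" by a JSON object that holds its "fn" and its "kwargs", one argument or row to a line. move_arm: Moves the arm, as the interface text tells. Its arguments: {"type":"object","properties":{"rows":{"type":"array","items":{"type":"array","items":{"type":"array","items":{"type":"number"}}}},"hand":{"type":"number"},"squeeze":{"type":"number"}},"required":["rows"]}

```bash
mkdir -p pics; cat > h.py <<'E'
import numpy as np, cv2, pickle
from scipy.spatial.transform import Rotation as R
def Rm(a):
    a=np.array(a,float)
    return a if a.shape==(3,3) else R.from_quat(a).as_matrix()
def ray(s,u,v):
    d=Rm(s["attitude"])@np.array([(u-s["cx"])/s["fx"],(v-s["cy"])/s["fy"],1]); return np.array(s["position"]),d
def onz(s,u,v,z):
    p,d=ray(s,u,v); return p+d*(z-p[2])/d[2]
def proj(s,P):
    c=Rm(s["attitude"]).T@(np.array(P)-np.array(s["position"])); return s["fx"]*c[0]/c[2]+s["cx"],s["fy"]*c[1]/c[2]+s["cy"]
E
python3 - <<'E'
from station import status,snapshot
import cv2,pickle
o=status.observe(); print(o)
for n in("scene","side","wrist"):
    s=snapshot(n); pickle.dump(s,open(n+".pkl","wb")); print(n,s["position"],s["attitude"],s["fx"])
    cv2.imwrite(f"pics/{n}0.png",s["color"])
E
```

```text
{'t': 0.0, 'joints': array([-1.38779777,  0.62932602,  0.03845409,  1.51834677, -0.02700131,
        0.99626182, -0.01998349]), 'joint_velocities': array([-0.00132323,  0.00055694, -0.0009767 , -0.00129615, -0.00055125,
        0.00146734,  0.00119   ]), 'tau': array([-3.08259987e-04, -5.49729967e+01,  1.14342179e+00, -1.86629999e+01,
       -5.22394886e-02,  2.37293530e-02,  1.73910726e-04]), 'eef_pos': array([0.15995907, 0.62971905, 0.40377382]), 'orientation': array([ 1.24075422e-01,  9.92272371e-01, -9.06418876e-04, -9.90468183e-05]), 'force': array([-0.03650614,  0.27280307,  0.17129263]), 'wrist_torque': array([ 0.00601967,  0.03053232, -0.00912582]), 'gripper_force': 0.0, 'grip_width': 0.09369388426583355}
scene [ 0.18089265 -0.66497118  0.82919842] [ 0.8984711  -0.19136198  0.08343794 -0.38622323] 494.6238144358654
side [0.18003078 0.65265742 0.5422364 ] [-0.20766544  0.8576895  -0.45390593  0.12334177] 365.4378277067764
wrist [0.08902961 0.64812516 0.38224469] [0.78294994 0.60890761 0.07749711 0.10106983] 307.08928261233467
```

View pics/scene0.png

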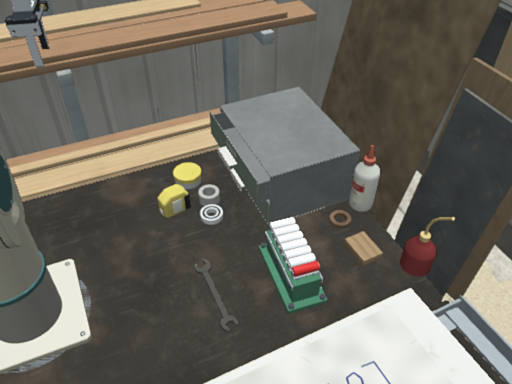

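View pics/side0.png

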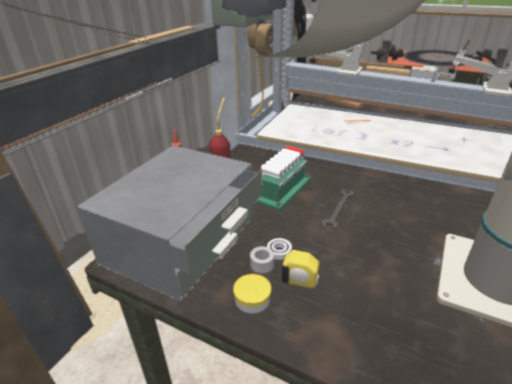

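The scene view shows the comb at about (293,265), red roller at (305,268) and the last white one at (282,224), with a big grey box right behind the last roller. Enlarging.

```bash
python3 - <<'E'
import pickle,cv2,numpy as np
from h import *
a=pickle.load(open("scene.pkl","rb")); b=pickle.load(open("side.pkl","rb"))
A=cv2.resize(a["color"][205:315,245:345],None,fx=5,fy=5,interpolation=cv2.INTER_CUBIC)
B=cv2.resize(b["color"][135:215,245:325],None,fx=6,fy=6,interpolation=cv2.INTER_CUBIC)
cv2.imwrite("pics/A.png",A);cv2.imwrite("pics/B.png",B)
print(proj(a,[.16,.63,.2]),proj(a,[0,0,0]),proj(b,[0,0,0]))
E
```

```text
(np.float64(43.62588782105266), np.float64(58.596629788800186)) (np.float64(28.531595423049964), np.float64(315.195700788129)) (np.float64(499.2908699929029), np.float64(282.06937842941386))
```

View pics/A.png

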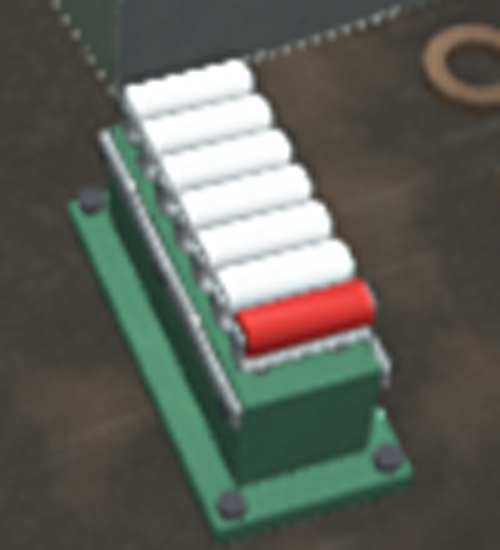

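View pics/B.png

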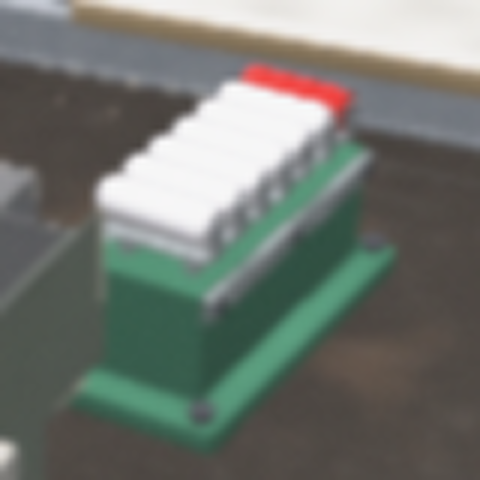

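```bash
cat > fit.py <<'E'
import pickle,numpy as np
from h import *
from scipy.optimize import least_squares
a=pickle.load(open("scene.pkl","rb")); b=pickle.load(open("side.pkl","rb"))
F=[(a,243,333,-60,25,92.5),(a,367,302,-60,-25,92.5),(a,131,106,60,25,92.5),(a,250,80,60,-25,92.5),
(a,213,522,-88,42,14),(a,410,465,-88,-42,14),(a,70,205,88,42,14),
(b,212,437,88,42,14),(b,395,250,-88,42,14),(b,208,225,60,25,92.5),(b,101,198,60,-25,92.5),(b,345,110,-60,25,92.5)]
def px(s,u,v): return (245+(u+.5)/5-.5,205+(v+.5)/5-.5) if s is a else (245+(u+.5)/6-.5,135+(v+.5)/6-.5)
def T(p,l):
    c,s=np.cos(p[2]),np.sin(p[2]); l=np.array(l)/1e3
    return [p[0]+c*l[0]-s*l[1],p[1]+s*l[0]+c*l[1],l[2]]
def res(p,sel=(0,1)):
    return np.concatenate([np.subtract(proj(s,T(p,l)),px(s,u,v)) for s,u,v,*l in F if (0 if s is a else 1) in sel])
for sel in((0,1),(0,),(1,)):
    r=least_squares(res,[.5,.0,1.8],args=(sel,),loss="soft_l1"); print(sel,r.x,np.degrees(r.x[2])); 
    if sel==(0,1): p=r.x; print(res(p).reshape(-1,2).round(1).tolist())
for x in(-80,-60,60,80): print(x,np.round(T(p,[x,0,102]),4))
E
python3 fit.py
```

```text
(0, 1) [ 0.50957572 -0.11697608  1.469432  ] 84.19225203810664
[[-0.5, -0.4], [-0.5, -0.8], [0.2, 0.0], [-0.6, -0.4], [0.4, 0.4], [1.0, 0.3], [-0.2, -2.3], [-0.7, -1.2], [0.4, -1.0], [0.3, 0.0], [0.8, -0.7], [0.2, -0.2]]
(0,) [ 0.50938066 -0.11762247  1.46779977] 84.09873214333047
(1,) [ 0.50882295 -0.11345629  1.47885553] 84.73218039208729
-80 [ 0.5015 -0.1966  0.102 ]
-60 [ 0.5035 -0.1767  0.102 ]
60 [ 0.5156 -0.0573  0.102 ]
80 [ 0.5177 -0.0374  0.102 ]
```

```bash
python3 - <<'E'
import pickle,cv2
from h import *
a=pickle.load(open("scene.pkl","rb")); b=pickle.load(open("side.pkl","rb")); w=pickle.load(open("wrist.pkl","rb"))
A=cv2.resize(a["color"][80:230,200:370],None,fx=3,fy=3); B=cv2.resize(b["color"][140:310,70:280],None,fx=2.5,fy=2.5)
H=max(A.shape[0],B.shape[0]); 
A=cv2.copyMakeBorder(A,0,H-len(A),0,0,0);B=cv2.copyMakeBorder(B,0,H-len(B),0,0,0)
o=np.hstack([A,B]); o=cv2.resize(o,None,fx=.75,fy=.75) if o.shape[1]>800 else o
print(o.shape); cv2.imwrite("pics/box.png",o)
E
```

```text
(338, 776, 3)
```

View pics/box.png

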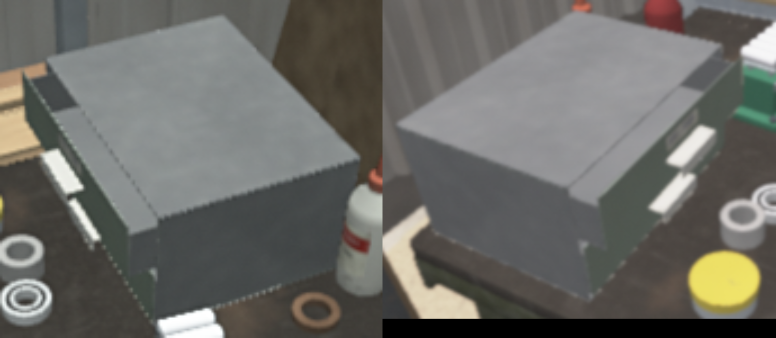

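```bash
python3 - <<'E'
import pickle
from h import *
a=pickle.load(open("scene.pkl","rb")); b=pickle.load(open("side.pkl","rb"))
fa=lambda u,v:(200+u/2.25,80+v/2.25); fb=lambda u,v:(70+(u-382)/1.875,140+v/1.875)
print("bot near",onz(a,*fa(155,318),0),"bot right",onz(a,*fa(332,275),0),"bot far",onz(b,*fb(587,298),0))
# triangulate top near corner & top far
def tri(r1,r2):
    (p,d),(q,e)=r1,r2
    A=np.stack([d,-e],1); t=np.linalg.lstsq(A,q-p,rcond=None)[0]; return p+d*t[0],q+e*t[1]
print(tri(ray(a,*fa(160,215)),ray(b,*fb(720,45))))
print(tri(ray(a,*fa(50,65)),ray(b,*fb(570,188))))
print(tri(ray(a,*fa(225,15)),ray(b,*fb(400,122))))
E
```

```text
bot near [0.53118566 0.03660606 0.        ] bot right [0.73027786 0.01687981 0.        ] bot far [0.52908464 0.31331503 0.        ]
(array([0.52844776, 0.02733212, 0.1487225 ]), array([0.52629113, 0.0270287 , 0.14731229]))
(array([0.52869875, 0.30830959, 0.14178575]), array([0.52830663, 0.30824701, 0.14149875]))
(array([0.74567462, 0.31002279, 0.15023311]), array([0.74346263, 0.30945119, 0.14757229]))
```

Emit:
{"fn": "move_arm", "kwargs": {
  "hand": -1,
  "squeeze": 10,
  "rows": [
    [[-10, -7, 0, 1], [-30, -20, 0, 4], [-60, -40, 0, 7], [-90, -62, 0, 11], [-120, -83, 0, 15], [-150, -104, 0, 18], [-180, -124, 0, 22], [-210, -145, 0, 26], [-240, -166, 0, 29], [-270, -187, 0, 32], [-300, -207, 0, 35], [-330, -228, 0, 38], [-352, -242, 0, 41], [-360, -248, 0, 42], [-360, -248, 0, 42]]
  ]
}}

```text
t: 1.4
eef_pos: [0.4494, 0.298, 0.4047]
orientation: [0.474, 0.88, -0.0, 0.001]
force: [-0.3, -0.8, -0.0]
grip_width: 0.0007
gripper_force: 0.0
```

```bash
cat > plan.py <<'E'
import sys
from h import *
from station import status
from scipy.spatial.transform import Rotation as R
P=[0.5096,-0.1170,np.radians(84.2)]
def comb(x,y=0):
    c,s=np.cos(P[2]),np.sin(P[2]); return np.array([P[0]+c*x-s*y,P[1]+s*x+c*y])
def state():
    o=status.observe(); M=R.from_quat(o["orientation"]).as_matrix(); e=np.array(o["eef_pos"])
    ax=np.degrees(np.arctan2(M[1,0],M[0,0])); gp=e+M[:,2]*.18; tip=e+M[:,2]*.199
    d=gp[:2]-P[:2]; c,s=np.cos(P[2]),np.sin(P[2])
    print("t",round(o["t"],2),"eef",e.round(4),"xangle",ax.round(2),"zaxis",M[:,2].round(4),"tip",tip.round(4),"comb xy",(np.array([c*d[0]+s*d[1],-s*d[0]+c*d[1]])*1e3).round(1),"F",np.round(o["force"],2),"w",o["grip_width"],"j",np.round(o["joints"],2))
    return M,e,ax,tip
def goto(x,y,ztip):
    M,e,ax,tip=state(); t=np.append(comb(x,y),ztip)
    print("shift",(M.T@(t-tip)*1e3).round(1),"turn",round((ax-84.2+180)%360-180,2))
E
python3 -c "
from plan import *
goto(-.095,0,.2)"
```

```text
t 1.4 eef [0.4494 0.298  0.4047] xangle 123.39 zaxis [ 7.0e-04 -1.2e-03 -1.0e+00] tip [0.4496 0.2977 0.2057] comb xy [406.6 101.6] F [-0.29 -0.77 -0.03] w 0.0007127624885024978 j [-0.81  0.48  0.26  1.83 -0.15  0.85  0.1 ]
shift [-452.9 -238.2    6.4] turn 39.19
```

Emit:
{"fn": "move_arm", "kwargs": {
  "rows": [
    [[-9, -5, 0, 1], [-27, -14, 0, 2], [-54, -28, 0, 5], [-81, -43, 0, 7], [-108, -57, 0, 9], [-135, -71, 0, 12], [-162, -85, 0, 14], [-189, -99, 0, 16], [-216, -114, 0, 19], [-243, -128, 0, 21], [-270, -142, 0, 23], [-300, -158, 0, 26], [-330, -174, 0, 29], [-360, -189, 0, 31], [-390, -205, 0, 34], [-420, -221, 0, 37], [-442, -232, 0, 39], [-453, -238, 0, 39.2], [-453, -238, 0, 39.2], [-453, -238, 0, 39.2]]
  ]
}}

```text
t: 3.07
eef_pos: [0.5017, -0.2061, 0.4043]
orientation: [0.739, 0.674, 0.0, -0.001]
force: [-0.6, 0.4, 0.8]
grip_width: 0.0005
gripper_force: 0.0
```

```bash
python3 - <<'E'
from plan import *
goto(-.095,0,.110)
from station import snapshot
for n in("scene","wrist"):
    s=snapshot(n); pickle.dump(s,open(n+"1.pkl","wb")); cv2.imwrite(f"pics/{n}1.png",s["color"])
E
```

```text
t 3.07 eef [ 0.5017 -0.2061  0.4043] xangle 84.68 zaxis [-9.e-04  2.e-03 -1.e+00] tip [ 0.5015 -0.2057  0.2053] comb xy [-89.1  -0.9] F [-0.6   0.39  0.81] w 0.0005000733521154615 j [ 0.03  0.51  0.46  1.83 -0.29  0.87  0.54]
shift [-6.1 -0.8 95.2] turn 0.48
```

View pics/wrist1.png

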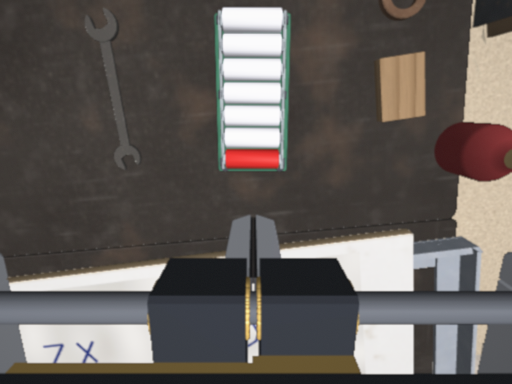

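```bash
python3 - <<'E'
from plan import *
w=pickle.load(open("wrist1.pkl","rb")); print(w["position"])
g=w["color"].astype(int); 
for v in (18,43,68,91,115,138):
    r=g[v].min(axis=1); c=[u for u in range(205,305) if r[u]>150]; print(v,c[0],c[-1])
r=g[160]; c=[u for u in range(205,305) if r[u,2]>130 and r[u,1]<80]; print(c[0],c[-1])
for x in(-60,-40,-20,0,20,40,60): print(x,np.round(proj(w,np.append(comb(x/1e3),.1)),1))
q=[onz(w,u,v,.1) for u,v in((253,159),(253,18))]; print(q,np.degrees(np.arctan2(*(q[1]-q[0])[[1,0]])))
E
```

```text
[ 0.50840525 -0.13215432  0.38281238]
18 220 285
43 220 284
68 221 284
91 222 283
115 222 283
138 223 282
226 255
-60 [252.2 158.8]
-40 [252.4 137. ]
-20 [252.6 114.4]
0 [252.8  91.1]
20 [253.   66.8]
40 [253.3  41.6]
60 [253.5  15.4]
[array([ 0.50424145, -0.17698182,  0.1       ]), array([ 0.51506651, -0.05922639,  0.1       ])] 84.74765819002936
```

The wrist view agrees with the fitted comb pose to within 1 px (red at (253,159), last at (253,17)). Lowering above the red roller.

Emit:
{"fn": "move_arm", "kwargs": {
  "rows": [
    [[4, 0, 4, 0], [12, -0.5, 15, 0], [20, -0.8, 28, 0], [26, -0.8, 42, 0], [27, -0.8, 56, 0], [27, -0.8, 68, 0], [27, -0.8, 78, 0], [27, -0.8, 86, 0], [27, -0.8, 91, 0], [27, -0.8, 93, 0], [27, -0.8, 93, 0], [27, -0.8, 93, 0], [27, -0.8, 93, 0]]
  ]
}}

```text
t: 4.25
eef_pos: [0.5035, -0.1811, 0.3122]
orientation: [0.74, 0.673, 0.0, 0.0]
force: [-0.4, 0.7, 0.1]
grip_width: 0.0004
gripper_force: 0.0
```

```bash
python3 -c "
from plan import *
goto(-.062,0,.0985)"
```

```text
t 4.25 eef [ 0.5035 -0.1811  0.3122] xangle 84.53 zaxis [ 1.e-03 -3.e-04 -1.e+00] tip [ 0.5037 -0.1812  0.1132] comb xy [-64.4  -0.6] F [-0.39  0.68  0.08] w 0.00035623818358502336 j [ 0.04  0.63  0.39  1.94 -0.38  0.65  0.57]
shift [ 2.5 -0.7 14.7] turn 0.33
```

Emit:
{"fn": "move_arm", "kwargs": {
  "rows": [
    [[1, -0.4, 3, 0], [2, -0.7, 6, 0], [2.5, -0.7, 8.5, 0], [2.5, -0.7, 10.5, 0], [2.5, -0.7, 12, 0], [2.5, -0.7, 13.5, 0], [2.5, -0.7, 14.5, 0], [2.5, -0.7, 14.5, 0], [2.5, -0.7, 14.5, 0]]
  ]
}}

```text
t: 5.0
eef_pos: [0.5028, -0.1785, 0.2973]
orientation: [0.74, 0.673, -0.0, -0.0]
force: [-1.1, 0.2, 5.0]
grip_width: 0.0004
gripper_force: 2.2
```

```bash
python3 -c "
from plan import *
goto(-.062,0,.0985)
from station import snapshot
s=snapshot('side'); cv2.imwrite('pics/s2.png',cv2.resize(s['color'][90:190,230:350],None,fx=5,fy=5,interpolation=cv2.INTER_CUBIC))"
```

```text
t 5.0 eef [ 0.5028 -0.1785  0.2973] xangle 84.53 zaxis [-1.e-04  0.e+00 -1.e+00] tip [ 0.5028 -0.1785  0.0983] comb xy [-61.9   0.6] F [-1.13  0.22  5.01] w 0.000435891170327997 j [ 0.04  0.65  0.37  1.95 -0.39  0.61  0.58]
shift [-0.1  0.6 -0.2] turn 0.33
```

View pics/s2.png

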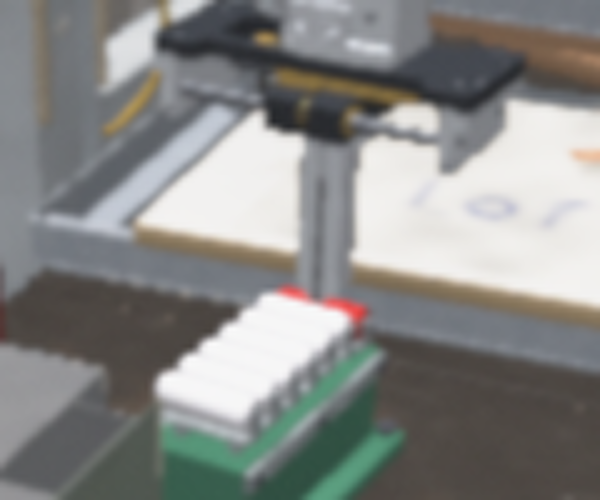

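The tips are on the red roller (5 N, about 3.7 mm down, matching the spring). Starting the stroke.

Emit:
{"fn": "move_arm", "kwargs": {
  "rows": [
    [[2, 0, 0, 0], [4.5, 0, 0, 0], [7.5, 0, 0, 0], [10.5, 0, 0, 0], [13.5, 0, 0, 0], [16.5, 0, 0, 0], [19.5, 0, 0, 0], [22.5, 0, 0, 0], [25.5, 0, 0, 0], [28.5, 0, 0, 0], [31.5, 0, 0, 0], [34.5, 0, 0, 0], [37.5, 0, 0, 0], [40.5, 0, 0, 0], [42, 0, 0, 0]]
  ]
}}

```text
t: 6.3
eef_pos: [0.507, -0.136, 0.2971]
orientation: [0.74, 0.673, 0.0, -0.0]
force: [-1.1, -0.5, 3.8]
grip_width: 0.0009
gripper_force: 2.2
```

```bash
python3 -c "
from plan import *
goto(.02,0,.0983)"
```

```text
t 6.3 eef [ 0.507  -0.136   0.2971] xangle 84.57 zaxis [-1.e-04  2.e-04 -1.e+00] tip [ 0.507  -0.136   0.0981] comb xy [-19.2   0.7] F [-1.11 -0.54  3.76] w 0.0008836933360796854 j [-0.04  0.64  0.38  1.97 -0.4   0.6   0.51]
shift [39.2  1.  -0.2] turn 0.37
```

Emit:
{"fn": "move_arm", "kwargs": {
  "rows": [
    [[2, 0, 0, 0], [4.5, 0, 0, 0], [7.5, 0.2, 0, 0], [10.5, 0.3, 0, 0], [13.5, 0.4, 0, 0], [16.5, 0.5, 0, 0], [19.5, 0.5, 0, 0], [22.5, 0.5, 0, 0], [25.5, 0.5, 0, 0], [28.5, 0.5, 0, 0], [31.5, 0.5, 0, 0], [34.5, 0.5, 0, 0], [37.5, 0.5, 0, 0], [39, 0.5, 0, 0]]
  ]
}}

```text
t: 7.47
eef_pos: [0.511, -0.0973, 0.297]
orientation: [0.74, 0.673, -0.0, -0.0]
force: [-2.2, 0.3, 4.7]
grip_width: 0.0001
gripper_force: 2.3
```

```bash
python3 -c "
from plan import *
goto(.066,0,.0983)"
```

```text
t 7.47 eef [ 0.511  -0.0973  0.297 ] xangle 84.57 zaxis [-7.e-04  3.e-04 -1.e+00] tip [ 0.5108 -0.0972  0.098 ] comb xy [19.8  0.8] F [-2.21  0.33  4.72] w 0.00014974293235436468 j [-0.12  0.64  0.39  1.99 -0.41  0.6   0.45]
shift [46.2  1.1 -0.3] turn 0.37
```

Emit:
{"fn": "move_arm", "kwargs": {
  "rows": [
    [[2, 0, 0, 0], [4.5, 0, 0, 0], [7.5, 0, 0, 0], [10.5, 0, 0, 0], [13.5, 0, 0, 0], [16.5, 0, 0, 0], [19.5, 0, 0, 0], [22.5, 0, 0, 0], [25.5, 0, 0, 0], [28.5, 0, 0, 0], [31.5, 0, 0, 0], [34.5, 0, 0, 0], [37.5, 0, 0, 0], [40.5, 0, 0, 0], [43, 0, 0, 0], [44.5, 0, 0, 0], [44.5, 0, 0, 0]]
  ]
}}

```text
t: 8.88
eef_pos: [0.5153, -0.053, 0.297]
orientation: [0.74, 0.673, -0.0, -0.0]
force: [-3.2, -0.3, 4.7]
grip_width: 0.0003
gripper_force: 2.3
```

```bash
python3 -c "
from plan import *
goto(.066,0,.2)"
```

```text
t 8.88 eef [ 0.5153 -0.053   0.297 ] xangle 84.57 zaxis [-4.e-04  3.e-04 -1.e+00] tip [ 0.5152 -0.053   0.098 ] comb xy [64.3  0.9] F [-3.23 -0.27  4.67] w 0.00028891718245751586 j [-0.21  0.63  0.4   1.99 -0.42  0.59  0.37]
shift [   1.8    0.8 -101.9] turn 0.37
```

Only the last roller is pressed now (4.7 N). Lifting straight away.

Emit:
{"fn": "move_arm", "kwargs": {
  "rows": [
    [[0, 0, -2, 0], [0, 0, -6, 0], [0, 0, -14, 0], [0, 0, -26, 0], [0, 0, -40, 0], [0, 0, -56, 0], [0, 0, -72, 0], [0, 0, -88, 0], [0, 0, -104, 0], [0, 0, -118, 0], [0, 0, -126, 0], [0, 0, -130, 0], [0, 0, -130, 0], [0, 0, -130, 0], [0, 0, -130, 0]]
  ]
}}

```text
t: 10.13
eef_pos: [0.5152, -0.0534, 0.4264]
orientation: [0.74, 0.673, -0.0, -0.0]
force: [-0.1, 0.5, -0.1]
grip_width: 0.0005
gripper_force: 0.0
```

```bash
python3 - <<'E'
from plan import *
from station import snapshot
state()
a=pickle.load(open("scene.pkl","rb")); s=snapshot('scene')
f=lambda c:cv2.resize(c[190:320,150:345],None,fx=4,fy=4)[:, :780]
d=cv2.absdiff(a["color"],s["color"]).max(2)[190:320,150:390]; print((d>40).sum())
cv2.imwrite('pics/end.png',f(s["color"]))
E
```

```text
t 10.13 eef [ 0.5152 -0.0534  0.4264] xangle 84.54 zaxis [-0.0013 -0.     -1.    ] tip [ 0.5149 -0.0534  0.2274] comb xy [63.8  1.1] F [-0.07  0.51 -0.13] w 0.0005133394381485103 j [-0.31  0.46  0.52  1.86 -0.28  0.9   0.25]
0
```

View pics/end.png

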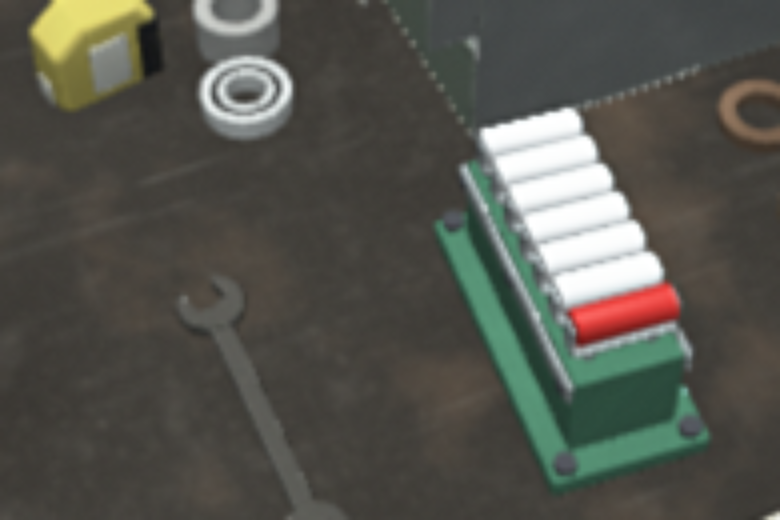

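The picture shows the comb unmoved, with no changed pixels around it, all seven rollers up and the hand clear. Handing in.

```bash
python3 -c "
from station import ticket
print(ticket.job_done())"
```

```text
the job is handed in; nothing more can be done
None
```

I ran the closed fingertips along all seven rollers, red to last, in one light stroke (about 4 mm down, 4–5 N), lifted the hand clear and handed the job in; the final picture showed the rollers up and the comb unmoved, but no verdict came back.

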